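# Draw a tone bar out of the rack drawer and hold it to the microphone

### The job

Pull the rack's drawer out to its stop, then take the long rosewood tone bar out of it: it is longer than the drawer's opening, so tilt its front end up and draw it out slantwise, without prying it against the rack and without dropping it. Finish while holding the bar level and still in the air for the sound check, one of its two ends a few centimetres straight in front of the microphone's grille at the grille's height, the bar touching neither the microphone nor the rack; leave the drawer open, and the microphone and the bowls, mug and tumbler around it where they stand.

Things in the scene. Friction and masses are not known exactly. Their poses are not given: they have to be found in the camera images.
- rack: black 10-inch road rack with aluminium edges, 256 wide, 380 deep, 160 mm high, fixed. Origin: table height, middle of its front edge. Own x points from the front into the rack, y across, z up; its drawer front looks along its own -x. Its top panel (10 mm thick, underside 150 mm above the table) ends at x = 0: what is in the drawer at x > 0 lies under it.
- drawer (a joint): how far the drawer is pulled out along the rack's -x (m): 0 shut, 0.24 at its stop; it starts ajar, needs about 3 N and stays where left. Its steel front is 18 mm thick, 230 wide, top edge 148 mm above the table; the opening from the front's inner face to the rack's front edge is as long as the joint value.
- drawer_floor (a point): middle of the floor of the drawer's wide compartment, which holds the tone bar: 340 long, 153 mm wide, floor 70 mm above the table; side and back walls rise 52 mm from it. A 30 mm high divider on the +y side parts it from a narrow one with two wooden claves. Moves with the drawer; axes as the rack's.
- drawer_grip (a point): middle of the drawer's handle: a level steel bar 10 mm thick and 110 mm long along the rack's y, its centre line 35 mm off the drawer's front and 125 mm above the table (35 mm below the rack's top). It moves with the drawer. Axes as the rack's.
- bar_mid (a point): centre of the tone bar: reddish rosewood, 300 long, 40 wide, 20 mm thick at the ends, hollowed from below to 12 mm in the middle (flat top 10 mm above this point), 0.14 to 0.27 kg. It lies flat, roughly along the drawer. Own x runs along it to the back end, y across, z up. With the drawer at its stop the back end still lies 40 to 110 mm under the rack's top panel.
- bar_front (a point): middle of the bar's end face nearer the drawer's front, 150 mm from the centre along its own -x, half-way up. Axes as bar_mid.
- bar_back (a point): middle of the bar's other end face, 150 mm from the centre along its own +x, half-way up. Axes as bar_mid.
- bar: the tone bar; origin at the centre of its underside, axes as bar_mid.
- mic: hand microphone lying level in a clip on a loose desk stand (2 kg, round foot 130 mm across, post to 0.24 m). Origin at the foot's centre on the table. The microphone points along its own -x.
- mic_front (a point): foremost point of the microphone's rounded silver grille (51 mm across), 255 mm above the table and 108 mm ahead of the post. Axes as the stand's: straight in front of the grille is its own -x.
- mug_a: blue enamel mug, 82 across, 90 mm high; origin under its centre. To be left alone.
- bowl_steel: steel bowl upside down, 112 across, 55 mm high; origin under its centre. To be left alone.
- bowl_brass: brass bowl upside down, 110 across, 50 mm high; origin under its centre. To be left alone.
- tumbler: glass tumbler, 72 across, 95 mm high; origin under its centre. To be left alone.

How it is judged:
On the way, in this order (a step that is already met when the one before it is completed fails the run):
1. the drawer is pulled out to its stop (within 12 mm), the bar still lying in it (value of joint drawer above 0.228 m and height (world z) of bar_mid below 0.12 m), for 0.2 s.
2. the bar is wholly out of the drawer, both ends above the top of the rack and touching it nowhere (height (world z) of each of bar_front, bar_back above 0.17 m and contact force between bar and rack below 0.1 N), for 0.2 s.
At the end, for the whole second after the job is handed in: The gripper holds the bar level (0.25 rad) and at rest (30 mm/s), its centre over 180 mm up; one end is 8 to 90 mm straight in front of the grille, within 35 mm of its axis sideways and in height; the bar touches neither rack nor microphone; the drawer is open over 150 mm (((x of bar_front in the frame of mic_front between -0.09 and -0.008 m and y of bar_front in the frame of mic_front between -0.035 and 0.035 m and z of bar_front in the frame of mic_front between -0.035 and 0.035 m) or (x of bar_back in the frame of mic_front between -0.09 and -0.008 m and y of bar_back in the frame of mic_front between -0.035 and 0.035 m and z of bar_back in the frame of mic_front between -0.035 and 0.035 m)) and angle between bar's own z axis and vertical below 0.25 rad and height (world z) of bar_mid above 0.18 m and contact force between the fingers and bar above 1 N and linear speed of bar below 0.03 m/s and value of joint drawer above 0.15 m and contact force between bar and rack below 0.1 N and contact force between bar and mic below 0.1 N); the arm keeps its last pose, push and grip.
It fails at once if the bar is pried or driven against the rack or its drawer (over 35 N) (contact force between bar and rack above 35 N).
It fails at once if the bar is dropped to the table (height (world z) of bar_mid below 0.06 m).
It fails at once if the microphone is knocked (moved over 20 mm) (distance of mic from where it was at the start of the episode above 0.02 m).
It fails at once if the mug, a bowl or the tumbler around the microphone is disturbed (moved over 25 mm) (distance of any of mug_a, bowl_steel, bowl_brass, tumbler from where it was at the start of the episode above 0.025 m).
It also fails if it takes over 59 s, if anything falls off the work surface, if the arm or the gripper's body presses on something with over 40 N, if the wrist force passes 120 N, or if a joint passes its speed limit or range.

### The arm

A 7-joint arm with a two-finger parallel gripper is mounted at the origin on the work surface. World frame = base frame: x ahead of the robot, y to its left, z up, the work surface at z = 0. Lengths are in m, angles in rad, forces in N, time in s.
With the tool pointing down it reaches from about 0.35 to 0.9 m from the base axis. Payload 8.1 kg.
Tool frame: the origin (TCP) lies on the centre line of the jaws, within the pads' length; the fingertips stand 11 mm ahead of it and the grasp point (between the pads) lies 8 mm behind it (manip.tip_reach is the z of the fingertips in the tool frame, in m); z points along the fingers, y is the line along which they close (so a half turn about z gives the same grasp; the last joint's range is limited). The gripper opens to 92 mm and grips with 3 to 60 N. Pads are 19 mm wide; open, the fingers measure 130 mm over their backs; the gripper's body (75 mm by 190 mm) begins 47 mm behind the grasp point.
Start: joints at [-1.347, 0.434, 0.025, 1.573, -0.012, 1.134, -0.075], TCP at [0.201, 0.592, 0.238] pointing down, gripper open.
Joint ranges: [-2.62, 2.62], [-0.44, 2.09], [-1.27, 1.32], [0.08, 2.57], [-1.32, 4.46], [0.12, 2], [-2.74, 2.74]. Speed limits (rad/s): [2.22, 2.22, 3.01, 3.01, 3.14, 3.14, 3.14].

### API

Orientations are given as a 3x3 rotation matrix whose columns are the frame's x, y, z axes.
In Python, from plant import manip gives the robot as it stands. The module is installed in compiled form; this text tells all that it offers.
- The arm moves only by the tool send_rows, never from a script. Its arguments are lists of equal length, an entry for each row: "dp": the shift along the world's x, y, z scaled (see below), a list of three; "twist": the turn, a rotation vector about the world's x, y, z scaled (see below), a list of three; "grip": the closure, from 0 (fully open) to 1 (shut). A call has 1 to 8 rows; each row shifts and turns the commanded pose from where the row before left it; what a row does not reach is not made up. The controller multiplies each number of a shift by 0.02 m and each number of a turn by 6 degrees. A row lasts 1/8 s, in which the tool goes at most 62.5 mm and 10.7 degrees, less where a joint would pass 70% of its speed; a pose out of reach is approached as far as the arm can. A call with a number of a shift or a turn outside -1 to 1 is refused whole. A call with a gripper value outside its range is refused whole. The fingers move at their own pace and stop on an object; "force" is the grip in N (left out, the last holds). Time passes only in rows, so rows that do not move let the fingers close. It gives the time, the measured TCP pose, the force, the opening and the grip force at its end, in the units of the state.
- manip.get_state(): the state, without advancing time (a new reading comes with each control period).
- manip.snapshot(name): name is "scene" or "top" or "wrist"; returns the picture (384x512x3 uint8, red, green, blue); there is no depth.
- manip.calibration(name): a dict with "fx", "fy", "cx", "cy" (pixels), "eye" and "attitude" of the camera in the world; the wrist camera has in their place "T_tool_cam" (4x4, takes a point from camera to tool coordinates, whose origin is the TCP and whose axes are the flange's). Camera axes: x right, y down, z forward; pixel columns grow to the right and rows downward; lengths in m; the calibration is good to about 2 mm. A picture is of the moment at which its call begins: read the wrist's pose just before it. calibration takes no time and is no camera call.
- manip.finish_job(): hands the job in; it is judged then, once.
The state is a dict: "clock": time; "qpos": joint angles; "dq": joint speeds; "tau": joint torques, N m; "tool_pos": TCP position; "tcp_rot": TCP orientation; "wrist_force": force on the tool from outside, world axes, zero at the start; "wrist_torque": the same for the moment, N m; "gripper_width": finger opening in m; "grip_force": force on a finger pad.
Only numpy, scipy, OpenCV 4.12 (cv2) and the standard library are available. Lean on these libraries where they do the work, as an engineer would, in place of code of your own. Each camera call takes 0.05 s, during which the arm holds its last target. There are 200 camera calls.

## Working session

There is one attempt and no reset: what is moved stays moved. The work goes in short steps, Python scripts to look and compute and a tool call to move; the robot and the scene stay as the last step left them, time stands still between calls to the robot, and variables do not carry over. Pictures are saved under pics/ and viewed, at most 10 in all, crops included, and the job is handed in when it is done.

Besides the shell and the picture viewer there is one more tool, called after "Call:" by a JSON object that holds its "method" and its "body", one argument or row to a line. send_rows: Moves the arm, as the interface text tells. Shifts and turns lie within -1 to 1; 1 stands for 0.02 m of shift or 6 degrees of turn. Its arguments: {"type":"object","properties":{"dp":{"type":"array","items":{"type":"array","items":{"type":"number","minimum":-1,"maximum":1}}},"twist":{"type":"array","items":{"type":"array","items":{"type":"number","minimum":-1,"maximum":1}}},"grip":{"type":"array","items":{"type":"number"}},"force":{"type":"number"}},"required":["dp","twist","grip"]}

```bash
mkdir -p pics; cat > h.py <<'E'
import numpy as np, cv2
from plant import manip
def cal(n, st=None):
    c=manip.calibration(n)
    if n=="wrist":
        T=np.array(c["T_tool_cam"]); R=np.array(st["tcp_rot"]); 
        return c, R@T[:3,3]+np.array(st["tool_pos"]), R@T[:3,:3]
    return c, np.array(c["eye"]), np.array(c["attitude"])
def ray(C,u,v):
    c,e,A=C; return e, A@np.array([(u-c["cx"])/c["fx"],(v-c["cy"])/c["fy"],1])
def onz(C,u,v,z):
    e,d=ray(C,u,v); return e+d*(z-e[2])/d[2]
def proj(C,p):
    c,e,A=C; q=A.T@(np.array(p)-e); return c["fx"]*q[0]/q[2]+c["cx"], c["fy"]*q[1]/q[2]+c["cy"]
def tri(C1,p1,C2,p2):
    e1,d1=ray(C1,*p1); e2,d2=ray(C2,*p2)
    s=np.linalg.lstsq(np.stack([d1,-d2],1),e2-e1,rcond=None)[0]
    a=e1+s[0]*d1; b=e2+s[1]*d2; return (a+b)/2, np.linalg.norm(a-b)
def snap(n,f):
    st=manip.get_state(); im=np.array(manip.snapshot(n)); cv2.imwrite("pics/"+f,im[:,:,::-1]); return im,cal(n,st)
E
python3 - <<'E'
from h import *
np.set_printoptions(precision=4,suppress=True)
for n in("scene","top"):
    im,C=snap(n,n+"1.png"); print(n,C)
    cv2.imwrite("pics/"+n+"1b.png",cv2.resize(im[:,:,::-1],(800,600),interpolation=cv2.INTER_CUBIC))
s=manip.get_state(); print(s["tcp_rot"],s["tool_pos"],s["clock"],s["gripper_width"],manip.tip_reach)
print(manip.calibration("wrist"))
E
```

```text
scene ({'fx': 364.32288991162807, 'fy': 364.32288991162807, 'cx': 252.123684205619, 'cy': 193.68545774138016, 'eye': array([1.0354, 0.1771, 1.0318]), 'attitude': array([[-0.3385,  0.8   , -0.4953],
       [ 0.941 ,  0.2865, -0.1803],
       [-0.0023, -0.5271, -0.8498]])}, array([1.0354, 0.1771, 1.0318]), array([[-0.3385,  0.8   , -0.4953],
       [ 0.941 ,  0.2865, -0.1803],
       [-0.0023, -0.5271, -0.8498]]))
top ({'fx': 371.16429403900685, 'fy': 371.16429403900685, 'cx': 245.27695249101674, 'cy': 197.99498939424552, 'eye': array([0.3179, 0.0214, 1.2663]), 'attitude': array([[-0.1063, -0.9704,  0.217 ],
       [-0.9943,  0.1038, -0.0226],
       [-0.0006, -0.2181, -0.9759]])}, array([0.3179, 0.0214, 1.2663]), array([[-0.1063, -0.9704,  0.217 ],
       [-0.9943,  0.1038, -0.0226],
       [-0.0006, -0.2181, -0.9759]]))
[[-0.9471  0.321  -0.0003]
 [ 0.321   0.9471 -0.0014]
 [-0.0001 -0.0014 -1.    ]] [0.2005 0.5915 0.237 ] 0.1 0.09171736482244348 0.011
{'fx': 337.00652967037024, 'fy': 337.00652967037024, 'cx': 253.97102844153918, 'cy': 193.2965504189008, 'T_tool_cam': array([[ 0.0003, -0.9631, -0.269 ,  0.0739],
       [ 1.    ,  0.0001,  0.0006,  0.0002],
       [-0.0005, -0.269 ,  0.9631, -0.1473],
       [ 0.    ,  0.    ,  0.    ,  1.    ]])}
```

View pics/scene1b.png

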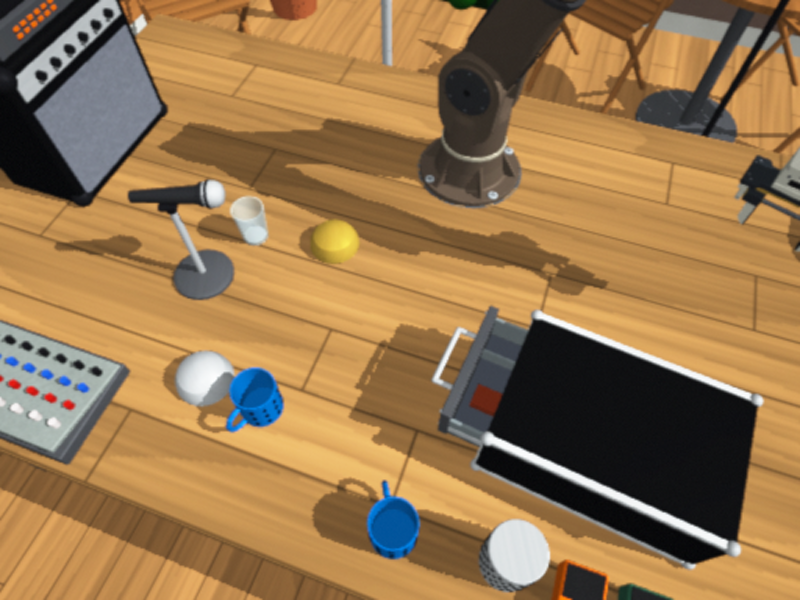

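View pics/top1b.png

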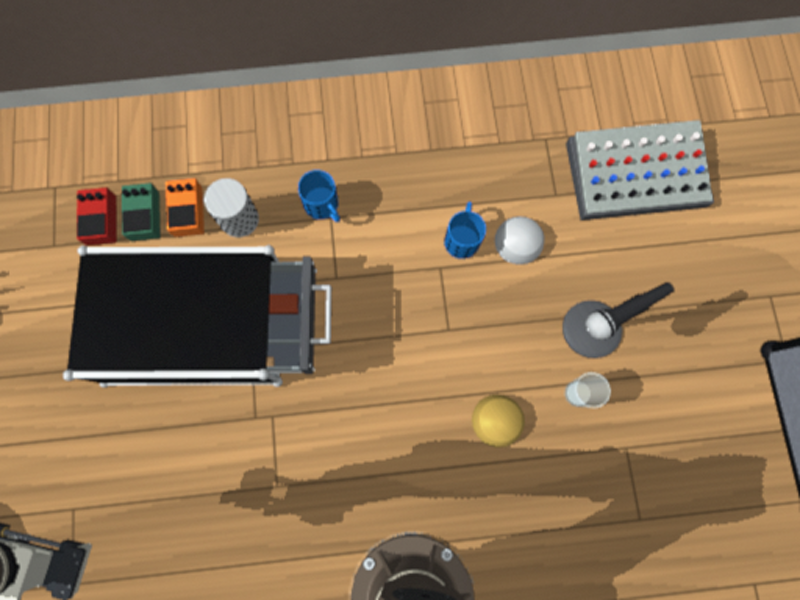

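The scene view shows the rack on the right with its drawer ajar: handle about (455,357), red bar end (487,400), rack front corners (538,316) and (487,440). The microphone grille is at (212,193) in that view. In the top view the grille is at (600,325), the handle at (328,315) and the rack's front corners at (272,252) and (270,377).

```bash
python3 - <<'E'
from h import *
np.set_printoptions(precision=4,suppress=True)
k=1.5625
S=cal("scene");T=cal("top")
p=lambda u,v:(u/k,v/k)
for nm,a,b in [("cornRobot",(538,316),(270,378)),("cornFar",(487,440),(270,250)),("handleR",(461,331),(327,342)),("handleF",(437,382),(327,287)),("grille",(212,193),(600,325)),("mictail",(133,196),(670,289)),("rackbackR",(758,400),(69,375)),("rackbackF",(734,549),(83,251))]:
    print(nm,*tri(S,p(*a),T,p(*b)))
for nm,q,z in [("steel",(520,239),.03),("brass",(499,420),.03),("mug",(465,235),.06),("tumb",(588,390),.05),("foot",(592,328),.01)]: print(nm,onz(T,*p(*q),z))
# grille sphere via white mask
for n,C,c0 in(("scene",S,(212,193)),("top",T,(600,325))):
    im=cv2.imread(f"pics/{n}1.png"); h=cv2.cvtColor(im,cv2.COLOR_BGR2HSV)
    x,y=int(c0[0]/k),int(c0[1]/k); m=((h[...,1]<50)&(h[...,2]>120)).astype(np.uint8)
    w=np.zeros_like(m); w[y-14:y+15,x-14:x+15]=1; m*=w
    ys,xs=np.nonzero(m); print(n,xs.mean(),ys.mean(),len(xs),xs.min(),xs.max(),ys.min(),ys.max())
E
```

```text
cornRobot [0.4553 0.2362 0.1387] 0.015634687189123614
cornFar [0.7127 0.2129 0.1483] 0.005657783906022065
handleR [0.5184 0.1168 0.1161] 0.005447953478335017
handleF [0.6313 0.1065 0.1192] 0.004669894775456329
grille [ 0.4731 -0.3808  0.2553] 0.0015325410884228581
mictail [ 0.525  -0.519   0.2507] 0.005022550606752492
rackbackR [0.501  0.6115 0.1552] 0.006630637619337314
rackbackF [0.7497 0.5865 0.1528] 0.004717311210342811
steel [ 0.721  -0.3297  0.03  ]
brass [ 0.3308 -0.2231  0.03  ]
mug [ 0.7332 -0.2027  0.06  ]
tumb [ 0.3717 -0.4127  0.05  ]
foot [ 0.5064 -0.4606  0.01  ]
scene 136.98564593301435 123.7846889952153 209 128 149 115 137
top 382.7174887892377 208.2152466367713 223 375 393 200 216
```

Call:
{"method": "send_rows", "body": {
  "dp": [
    [0.78,-1,0],
    [0.78,-1,0],
    [0.78,-1,0],
    [0.78,-1,0],
    [0.78,-1,0],
    [0.78,-1,0],
    [0.78,-1,0],
    [0.78,-1,0]
  ],
  "twist": [
    [0,0,0.1],
    [0,0,0.1],
    [0,0,0.1],
    [0,0,0.1],
    [0,0,0.1],
    [0,0,0.1],
    [0,0,0.1],
    [0,0,0.1]
  ],
  "grip": [0,0,0,0,0,0,0,0]
}}

```text
clock: 1.1
tool_pos: [0.3258, 0.431, 0.2374]
tcp_rot: [[-0.971, 0.24, -0.0], [0.24, 0.971, -0.001], [0.0, -0.001, -1.0]]
wrist_force: [0.3, -0.4, 0.6]
gripper_width: 0.0919
grip_force: 0.0
```

Call:
{"method": "send_rows", "body": {
  "dp": [
    [0.78,-1,0],
    [0.78,-1,0],
    [0.78,-1,0],
    [0.78,-1,0],
    [0.78,-1,0],
    [0.78,-1,0],
    [0.78,-1,0],
    [0.78,-1,0]
  ],
  "twist": [
    [0,0,0.1],
    [0,0,0.1],
    [0,0,0.1],
    [0,0,0.1],
    [0,0,0.1],
    [0,0,0.1],
    [0,0,0.1],
    [0,0,0.1]
  ],
  "grip": [0.3,0.5,0.72,0.72,0.72,0.72,0.72,0.72]
}}

```text
clock: 2.1
tool_pos: [0.4505, 0.2711, 0.2374]
tcp_rot: [[-0.987, 0.158, -0.001], [0.158, 0.987, -0.0], [0.0, -0.0, -1.0]]
wrist_force: [-0.1, -0.1, 0.2]
gripper_width: 0.0263
grip_force: 0.0
```

Call:
{"method": "send_rows", "body": {
  "dp": [
    [0.78,-1,0],
    [0.78,-1,0],
    [0.78,-1,0],
    [0.78,-1,0],
    [0.78,-1,0],
    [0.78,-1,0],
    [0.78,-1,0],
    [0,0,0]
  ],
  "twist": [
    [0,0,0.1],
    [0,0,0.1],
    [0,0,0.1],
    [0,0,0.1],
    [0,0,0.1],
    [0,0,0.1],
    [0,0,0.1],
    [0,0,0]
  ],
  "grip": [0.72,0.72,0.72,0.72,0.72,0.72,0.72,0.72]
}}

```text
clock: 3.1
tool_pos: [0.5602, 0.1297, 0.2373]
tcp_rot: [[-0.996, 0.089, -0.0], [0.089, 0.996, -0.001], [0.0, -0.001, -1.0]]
wrist_force: [-1.0, 0.6, -0.2]
gripper_width: 0.0256
grip_force: 0.0
```

```bash
python3 - <<'E'
from h import *
np.set_printoptions(precision=4,suppress=True)
im,C=snap("wrist","w1.png"); s=manip.get_state()
print(s["tool_pos"],s["tcp_rot"],s["gripper_width"],s["clock"],s["qpos"])
T=cal("top");k=1.5625
for q,z in [((327,287),.125),((327,342),.125),((270,250),.16),((270,378),.16),((313,260),.148),((309,372),.148),((299,303),.09),((299,313),.09)]:
    P=onz(T,q[0]/k,q[1]/k,z); print(q,P,proj(C,P))
E
```

```text
[0.5594 0.1313 0.2373] [[-0.9961  0.0878 -0.0008]
 [ 0.0878  0.9961 -0.0003]
 [ 0.0008 -0.0004 -1.    ]] 0.025850519018424903 3.15 [-0.4709  0.3531  0.1993  1.7113 -0.0774  1.0857  1.2355]
(327, 287) [0.6301 0.1038 0.125 ] (np.float64(230.45402933900624), np.float64(275.45798892536004))
(327, 342) [0.5173 0.1134 0.125 ] (np.float64(227.11836379932322), np.float64(143.13033537710487))
(270, 250) [0.7089 0.2081 0.16  ] (np.float64(365.520602746251), np.float64(373.54499043154783))
(270, 378) [0.4536 0.2245 0.16  ] (np.float64(392.27438077321216), np.float64(29.597805398818394))
(313, 260) [0.6829 0.1254 0.148 ] (np.float64(261.1685753860141), np.float64(343.8939546103434))
(309, 372) [0.4586 0.1511 0.148 ] (np.float64(271.8175582718222), np.float64(52.5792953503267))
(299, 303) [0.6116 0.1672 0.09  ] (np.float64(298.06211781227773), np.float64(233.64031387021842))
(299, 313) [0.5903 0.1688 0.09  ] (np.float64(298.54323593903206), np.float64(212.10626797114477))
```

View pics/w1.png

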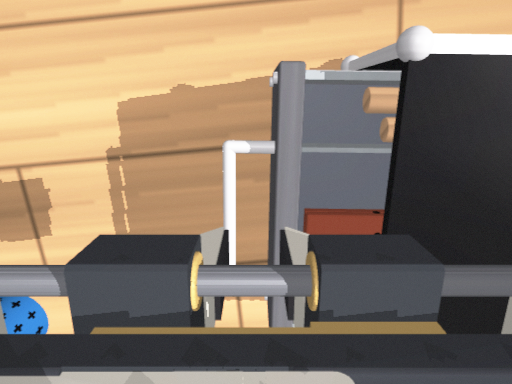

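The wrist view shows the white handle bar as a vertical line at column ~230 (end at row ~145), the drawer front at columns 272–303, the red bar end at rows 208–235, claves at (380,100), and the fingers at columns ~222 and ~285.

```bash
python3 - <<'E'
from h import *
np.set_printoptions(precision=4,suppress=True)
im=cv2.imread("pics/w1.png"); C=cal("wrist",manip.get_state())
h=cv2.cvtColor(im,cv2.COLOR_BGR2HSV); m=(h[...,1]<40)&(h[...,2]>200)
pts=[]
for v in range(165,225,5):
    xs=np.nonzero(m[v,200:262])[0]+200; pts.append((xs.mean(),v,len(xs)))
print(pts[::4])
P=np.array([onz(C,u,v,.126) for u,v,_ in pts]); a=np.polyfit(P[:,0],P[:,1],1); print(a, np.degrees(np.arctan(a[0])), "y at .574:",np.polyval(a,.574), manip.get_state()["tool_pos"])
E
```

```text
[(np.float64(230.0), 165, 11), (np.float64(230.0), 185, 11), (np.float64(230.0), 205, 11)]
[-0.1071  0.1726] -6.113348096679002 y at .574: 0.11114245397585812 [0.5594 0.1313 0.2373]
```

Call:
{"method": "send_rows", "body": {
  "dp": [
    [0.73,-1,0],
    [0,0,-0.6],
    [0,0,-1],
    [0,0,-1],
    [0,0,-1],
    [0,0,-1],
    [0,0,-0.8],
    [0,0,0]
  ],
  "twist": [
    [0,0,0],
    [0,0,0],
    [0,0,0],
    [0,0,0],
    [0,0,0],
    [0,0,0],
    [0,0,0],
    [0,0,0]
  ],
  "grip": [0.74,0.74,0.74,0.74,0.74,0.74,0.74,0.74]
}}

```text
clock: 4.15
tool_pos: [0.5727, 0.1125, 0.1284]
tcp_rot: [[-0.996, 0.085, -0.003], [0.085, 0.996, -0.0], [0.003, -0.001, -1.0]]
wrist_force: [-0.6, -0.2, 0.1]
gripper_width: 0.024
grip_force: 0.0
```

Call:
{"method": "send_rows", "body": {
  "dp": [
    [0,0,-0.2],
    [0,0,0],
    [0,0,0],
    [0,0,0],
    [0,0,0]
  ],
  "twist": [
    [0,0,0],
    [0,0,0],
    [0,0,0],
    [0,0,0],
    [0,0,0]
  ],
  "grip": [0.74,1,1,1,1],
  "force": 25
}}

```text
clock: 4.78
tool_pos: [0.5743, 0.1116, 0.126]
tcp_rot: [[-0.996, 0.086, 0.001], [0.086, 0.996, -0.0], [-0.001, 0.0, -1.0]]
wrist_force: [-0.9, -2.3, 2.1]
gripper_width: 0.0085
grip_force: 25.0
```

Call:
{"method": "send_rows", "body": {
  "dp": [
    [-0.09,-1,0],
    [-0.09,-1,0],
    [-0.09,-1,0],
    [-0.09,-1,0],
    [-0.09,-1,0],
    [-0.09,-1,0],
    [-0.09,-1,0],
    [-0.09,-1,0]
  ],
  "twist": [
    [0,0,0],
    [0,0,0],
    [0,0,0],
    [0,0,0],
    [0,0,0],
    [0,0,0],
    [0,0,0],
    [0,0,0]
  ],
  "grip": [1,1,1,1,1,1,1,1]
}}

```text
clock: 5.78
tool_pos: [0.5578, -0.0487, 0.1259]
tcp_rot: [[-0.996, 0.086, -0.003], [0.086, 0.996, 0.001], [0.003, 0.001, -1.0]]
wrist_force: [-6.8, 5.1, 9.8]
gripper_width: 0.0088
grip_force: 25.0
```

Call:
{"method": "send_rows", "body": {
  "dp": [
    [-0.04,-0.5,0],
    [-0.04,-0.5,0],
    [0,0,0]
  ],
  "twist": [
    [0,0,0],
    [0,0,0],
    [0,0,0]
  ],
  "grip": [1,1,1]
}}

```text
clock: 6.15
tool_pos: [0.5558, -0.069, 0.1259]
tcp_rot: [[-0.996, 0.087, -0.004], [0.087, 0.996, 0.001], [0.004, 0.001, -1.0]]
wrist_force: [-8.9, 2.6, 11.0]
gripper_width: 0.0096
grip_force: 24.9
```

Call:
{"method": "send_rows", "body": {
  "dp": [
    [-0.1,-0.5,0],
    [-0.05,-0.4,0],
    [0,0,0]
  ],
  "twist": [
    [0,0,0],
    [0,0,0],
    [0,0,0]
  ],
  "grip": [1,1,1]
}}

```text
clock: 6.52
tool_pos: [0.5556, -0.0707, 0.1258]
tcp_rot: [[-0.997, 0.074, -0.001], [0.074, 0.997, 0.017], [0.002, 0.017, -1.0]]
wrist_force: [-0.6, 50.5, 7.3]
gripper_width: 0.0117
grip_force: 24.9
```

Call:
{"method": "send_rows", "body": {
  "dp": [
    [0.05,0.75,0],
    [0,0,0],
    [0,0,0],
    [0,0,0],
    [0,0,0.8],
    [0,0,1],
    [0,0,1],
    [0,0,1]
  ],
  "twist": [
    [0,0,0],
    [0,0,0],
    [0,0,0],
    [0,0,0],
    [0,0,0],
    [0,0,-1],
    [0,0,-1],
    [0,0,-1]
  ],
  "grip": [1,0.75,0.75,0.75,0.75,0.75,0.75,0.75]
}}

```text
clock: 7.52
tool_pos: [0.5562, -0.0716, 0.2035]
tcp_rot: [[-0.919, 0.393, 0.001], [0.393, 0.919, -0.0], [-0.001, 0.0, -1.0]]
wrist_force: [0.1, 0.2, -0.0]
gripper_width: 0.023
grip_force: 0.0
```

Call:
{"method": "send_rows", "body": {
  "dp": [
    [0.2,0.7,0.6],
    [0.2,0.7,0.6],
    [0.2,0.7,0.6],
    [0.2,0.7,0],
    [0.2,0.7,0],
    [0.2,0.7,0],
    [0.2,0.7,0],
    [0,0,0]
  ],
  "twist": [
    [0,0,-1],
    [0,0,-1],
    [0,0,-1],
    [0,0,-1],
    [0,0,-1],
    [0,0,-1],
    [0,0,-1],
    [0,0,-1]
  ],
  "grip": [0.5,0.2,0.2,0.2,0.2,0.2,0.2,0.2]
}}

```text
clock: 8.52
tool_pos: [0.5845, 0.0281, 0.2387]
tcp_rot: [[-0.325, 0.946, 0.001], [0.946, 0.325, 0.001], [0.0, 0.001, -1.0]]
wrist_force: [0.5, 0.5, -0.2]
gripper_width: 0.0735
grip_force: 0.0
```

Call:
{"method": "send_rows", "body": {
  "dp": [
    [0,0,0],
    [0,0,0],
    [0,0,0],
    [0,0,0],
    [0,0,0],
    [0,0,0]
  ],
  "twist": [
    [0,0,-1],
    [0,0,-1],
    [0,0,-1],
    [0,0,-1],
    [0,0,0],
    [0,0,0]
  ],
  "grip": [0.2,0.2,0.2,0.2,0.2,0.2]
}}

```text
clock: 9.28
tool_pos: [0.5842, 0.0268, 0.2383]
tcp_rot: [[0.084, 0.996, 0.001], [0.996, -0.084, 0.0], [0.0, 0.001, -1.0]]
wrist_force: [0.3, 0.2, -0.3]
gripper_width: 0.0736
grip_force: 0.0
```

```bash
python3 - <<'E'
from h import *
np.set_printoptions(precision=4,suppress=True)
s=manip.get_state(); print(s["tool_pos"],s["tcp_rot"],s["qpos"],s["gripper_width"])
im,C=snap("wrist","w2.png"); im2,T=snap("top","t2.png"); im3,S=snap("scene","s2.png")
out=np.hstack([im[:,:,::-1],im2[:,:,::-1][100:300,50:300].repeat(1,0)[:200].__class__ and cv2.resize(im2[100:292,20:276,::-1],(288,216)) if 0 else np.vstack([cv2.resize(im2[100:292,20:276,::-1],(288,192)),cv2.resize(im3[160:352,240:496,::-1],(288,192))])])
cv2.imwrite("pics/c2.png",out)
E
```

```text
[0.5842 0.0268 0.2383] [[ 0.0837  0.9965  0.0006]
 [ 0.9965 -0.0837  0.0001]
 [ 0.0002  0.0005 -1.    ]] [-0.5435  0.3973  0.5694  1.7081 -0.2359  1.1046  0.0134] 0.07355353304923
```

View pics/c2.png

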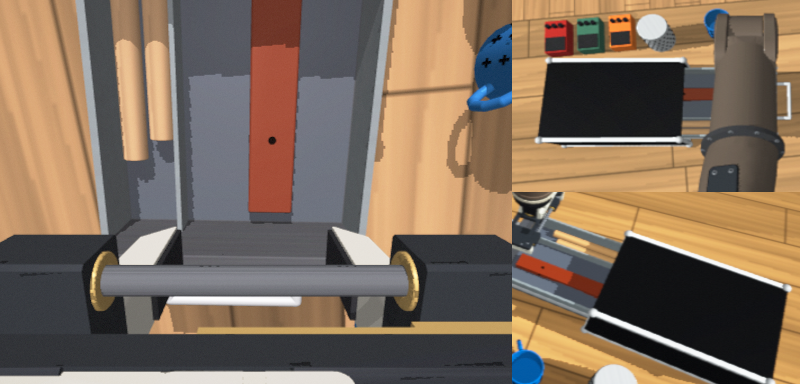

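The wrist view shows the bar running from about (270,213) at its front end up to row 0, with its hole at (272,140), the claves on the left, the divider at column ~180 and the right wall at column ~360. The drawer is fully open.

```bash
python3 - <<'E'
from h import *
np.set_printoptions(precision=4,suppress=True)
im=cv2.imread("pics/w2.png"); C=cal("wrist",manip.get_state())
h=cv2.cvtColor(im,cv2.COLOR_BGR2HSV); m=((h[...,0]<9)|(h[...,0]>172))&(h[...,1]>120)&(h[...,2]>50)
m[230:]=0; m[:,:230]=0; m[:,320:]=0
L=[];R=[]
for v in range(20,205,8):
    xs=np.nonzero(m[v])[0]; L.append(onz(C,xs.min()-.5,v,.09)); R.append(onz(C,xs.max()+.5,v,.09))
L=np.array(L);R=np.array(R); M=(L+R)/2
a=np.polyfit(M[:,1],M[:,0],1); print("x=",a,"width",np.linalg.norm(L-R,axis=1)[::5],"yaw off deg",np.degrees(np.arctan(a[0])))
v=np.nonzero(m.sum(1)>20)[0].max(); f=onz(C,270,v+.5,.09); print("front row",v,f)
ax=np.array([a[0],1])/np.hypot(a[0],1); fr=np.array([np.polyval(a,f[1]),f[1]])
print("mid",fr+.15*ax,"grasp -45:",fr+.105*ax,"back",fr+.3*ax,"row0 y",onz(C,270,0,.09))
# compartment walls: divider top z=.1 ; right wall top z=.122
T=cal("top")
print("divider",onz(C,181,100,.1),"rwall",onz(C,383,100,.122), "front inner", onz(C,270,222,.07))
# rack front edge from scene/top
for n in("top","scene"): pass
k=1.5625
hx=np.array([0.5556,-0.0707]); u=np.array([np.sin(np.radians(5.2)),np.cos(np.radians(5.2))]); print("rack origin",hx+u*.293)
E
```

```text
x= [0.1053 0.5946] width [0.039  0.0393 0.0397 0.0401 0.0387] yaw off deg 6.008924830619891
front row 211 [ 0.5953 -0.001   0.09  ]
mid [0.6102 0.1482] grasp -45: [0.6055 0.1034] back [0.6259 0.2973] row0 y [0.6078 0.1734 0.09  ]
divider [0.5296 0.1042 0.1   ] rwall [0.6857 0.0909 0.122 ] front inner [ 0.5949 -0.0188  0.07  ]
rack origin [0.5822 0.2211]
```

Call:
{"method": "send_rows", "body": {
  "dp": [
    [0.23,0.92,0],
    [0.23,0.92,0],
    [0.23,0.92,0],
    [0.23,0.92,-0.5],
    [0.23,0.9,-1],
    [0,0,-1],
    [0,0,-1],
    [0,0,-1]
  ],
  "twist": [
    [0,0,-0.2],
    [0,0,0],
    [0,0,0],
    [0,0,0],
    [0,0,0],
    [0,0,0],
    [0,0,0],
    [0,0,0]
  ],
  "grip": [0.2,0.2,0.2,0.2,0.2,0.2,0.2,0.2]
}}

```text
clock: 10.42
tool_pos: [0.6065, 0.1191, 0.1454]
tcp_rot: [[0.106, 0.994, -0.002], [0.994, -0.106, -0.001], [-0.001, -0.002, -1.0]]
wrist_force: [0.3, -0.0, 0.1]
gripper_width: 0.0735
grip_force: 0.0
```

Call:
{"method": "send_rows", "body": {
  "dp": [
    [0,0,-1],
    [0,0,-1],
    [0,0,0],
    [0,0,0]
  ],
  "twist": [
    [0,0,0],
    [0,0,0],
    [0,0,0],
    [0,0,0]
  ],
  "grip": [0.2,0.2,0.2,0.2]
}}

```text
clock: 10.92
tool_pos: [0.6072, 0.1187, 0.1076]
tcp_rot: [[0.107, 0.994, -0.0], [0.994, -0.107, -0.0], [-0.0, -0.0, -1.0]]
wrist_force: [0.5, 0.5, -0.0]
gripper_width: 0.0736
grip_force: 0.0
```

Call:
{"method": "send_rows", "body": {
  "dp": [
    [0,0,-0.6],
    [0,0,-0.5],
    [0,0,0]
  ],
  "twist": [
    [0,0,0],
    [0,0,0],
    [0,0,0]
  ],
  "grip": [0.2,0.2,0.2]
}}

```text
clock: 11.3
tool_pos: [0.6063, 0.1184, 0.0847]
tcp_rot: [[0.107, 0.994, -0.002], [0.994, -0.107, -0.0], [-0.001, -0.002, -1.0]]
wrist_force: [1.2, -0.4, -0.1]
gripper_width: 0.0735
grip_force: 0.0
```

Call:
{"method": "send_rows", "body": {
  "dp": [
    [0,0,0],
    [0,0,0],
    [0,0,0],
    [0,0,0],
    [0,0,0],
    [0,0,0]
  ],
  "twist": [
    [0,0,0],
    [0,0,0],
    [0,0,0],
    [0,0,0],
    [0,0,0],
    [0,0,0]
  ],
  "grip": [0.6,1,1,1,1,1],
  "force": 45
}}

```text
clock: 12.05
tool_pos: [0.6073, 0.1185, 0.086]
tcp_rot: [[0.107, 0.994, 0.0], [0.994, -0.107, 0.0], [0.0, 0.0, -1.0]]
wrist_force: [-0.2, -0.2, 2.2]
gripper_width: 0.0394
grip_force: 45.0
```

Call:
{"method": "send_rows", "body": {
  "dp": [
    [0,0,0.3],
    [0,0,0.3],
    [0,0,0.47],
    [0,0,0.47],
    [0,0,0.47],
    [0,0,0.47],
    [0,0,0],
    [0,0,0]
  ],
  "twist": [
    [0,0,0],
    [0,0,0],
    [-0.497,0.053,0],
    [-0.497,0.053,0],
    [-0.497,0.053,0],
    [-0.497,0.053,0],
    [0,0,0],
    [0,0,0]
  ],
  "grip": [1,1,1,1,1,1,1,1]
}}

```text
clock: 13.05
tool_pos: [0.6068, 0.1182, 0.1352]
tcp_rot: [[0.105, 0.994, -0.022], [0.973, -0.107, -0.206], [-0.207, -0.0, -0.978]]
wrist_force: [0.9, -1.4, -1.6]
gripper_width: 0.0395
grip_force: 45.0
```

```bash
python3 - <<'E'
from h import *
np.set_printoptions(precision=3,suppress=True)
s=manip.get_state(); print(s["qpos"],s["tcp_rot"],s["wrist_force"],s["wrist_torque"])
a,_=snap("wrist","w3.png"); b,_=snap("scene","s3.png")
cv2.imwrite("pics/c3.png",np.hstack([cv2.resize(a,(400,300)),cv2.resize(b[130:370,180:500],(400,300))])[:,:,::-1])
E
```

```text
[-0.779  0.627  0.614  1.682 -0.177  1.007 -0.253] [[ 0.105  0.994 -0.022]
 [ 0.973 -0.107 -0.206]
 [-0.207 -0.    -0.978]] [ 0.896 -1.375 -1.619] [ 0.155  0.07  -0.015]
```

View pics/c3.png

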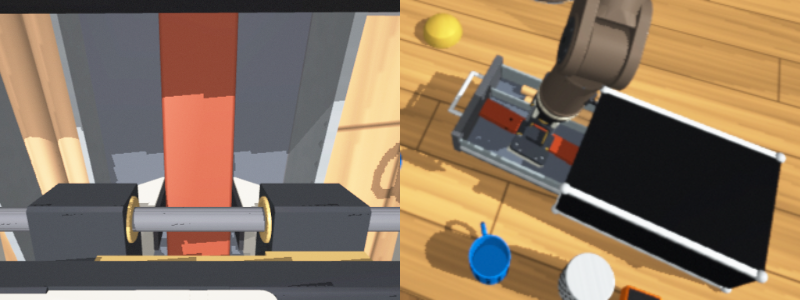

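The left view shows the bar held centrally in the jaws and tilted. The right view shows its front end rising in the drawer, with nothing caught.

Call:
{"method": "send_rows", "body": {
  "dp": [
    [0,0,0.45],
    [0,0,0.45],
    [0,0,0.45],
    [0,0,0.43],
    [0,0,0.4],
    [0,0,0],
    [0,0,0]
  ],
  "twist": [
    [-0.497,0.053,0],
    [-0.497,0.053,0],
    [-0.497,0.053,0],
    [-0.497,0.053,0],
    [-0.3,0.03,0],
    [0,0,0],
    [0,0,0]
  ],
  "grip": [1,1,1,1,1,1,1]
}}

```text
clock: 14.02
tool_pos: [0.607, 0.1179, 0.1789]
tcp_rot: [[0.097, 0.994, -0.046], [0.895, -0.108, -0.432], [-0.435, 0.0, -0.901]]
wrist_force: [-0.4, 0.1, -1.7]
gripper_width: 0.0395
grip_force: 45.0
```

Call:
{"method": "send_rows", "body": {
  "dp": [
    [-0.1,-0.9,0],
    [-0.1,-0.9,0],
    [-0.1,-0.9,0],
    [-0.1,-0.9,0.1],
    [-0.1,-0.9,0.2],
    [-0.1,-0.9,0.3],
    [0,-0.5,0.8],
    [0,0,1]
  ],
  "twist": [
    [0,0,0],
    [0,0,0],
    [0,0,0],
    [0,0,0],
    [0,0,0],
    [0,0,0],
    [0,0,0],
    [0,0,0]
  ],
  "grip": [1,1,1,1,1,1,1,1]
}}

```text
clock: 15.02
tool_pos: [0.595, -0.0009, 0.2284]
tcp_rot: [[0.098, 0.994, -0.046], [0.895, -0.108, -0.433], [-0.435, 0.001, -0.9]]
wrist_force: [0.0, 0.3, -1.9]
gripper_width: 0.0399
grip_force: 45.0
```

Call:
{"method": "send_rows", "body": {
  "dp": [
    [0,0,1],
    [0,0,1],
    [0,0,1],
    [0,0,1],
    [0,0,0.5],
    [0,0,0],
    [0,0,0],
    [0,0,0]
  ],
  "twist": [
    [0,0,0],
    [0,0,0],
    [0.3,-0.03,0],
    [0.6,-0.065,0],
    [0.6,-0.065,0],
    [0.6,-0.065,0],
    [0.6,-0.065,0],
    [0.6,-0.065,0]
  ],
  "grip": [1,1,1,1,1,1,1,1]
}}

```text
clock: 16.02
tool_pos: [0.5951, -0.0001, 0.3184]
tcp_rot: [[0.107, 0.994, -0.008], [0.989, -0.107, -0.099], [-0.099, 0.002, -0.995]]
wrist_force: [0.0, -0.1, -1.3]
gripper_width: 0.0397
grip_force: 45.0
```

Call:
{"method": "send_rows", "body": {
  "dp": [
    [-0.5,-0.5,0],
    [-0.9,-0.8,0],
    [-0.9,-0.8,0],
    [-0.9,-0.8,0],
    [-0.9,-0.8,0],
    [-0.9,-0.8,0],
    [-0.9,-0.8,0],
    [0,0,0]
  ],
  "twist": [
    [0.6,-0.065,0],
    [0.4,-0.045,0],
    [0,0,0],
    [0,0,0],
    [0,0,0],
    [0,0,0],
    [0,0,0],
    [0,0,0]
  ],
  "grip": [1,1,1,1,1,1,1,1]
}}

```text
clock: 17.02
tool_pos: [0.4754, -0.1074, 0.3173]
tcp_rot: [[0.11, 0.994, 0.002], [0.994, -0.11, 0.003], [0.003, 0.001, -1.0]]
wrist_force: [1.1, 1.1, -1.3]
gripper_width: 0.0395
grip_force: 45.0
```

```bash
python3 - <<'E'
from h import *
np.set_printoptions(precision=4,suppress=True)
s=manip.get_state(); print(s["tool_pos"],s["tcp_rot"],s["qpos"],s["clock"])
a,S=snap("scene","s4.png"); b,T=snap("top","t4.png")
cv2.imwrite("pics/c4.png",np.hstack([cv2.resize(a[40:340,0:400],(400,300)),cv2.resize(b[80:380,112:512],(400,300))])[:,:,::-1])
E
```

```text
[ 0.4754 -0.1074  0.3173] [[ 0.1096  0.994   0.0016]
 [ 0.994  -0.1096  0.0032]
 [ 0.0033  0.0012 -1.    ]] [-0.5302  0.1514  0.7577  1.8165 -0.1144  1.2159  0.1517] 17.025
```

View pics/c4.png

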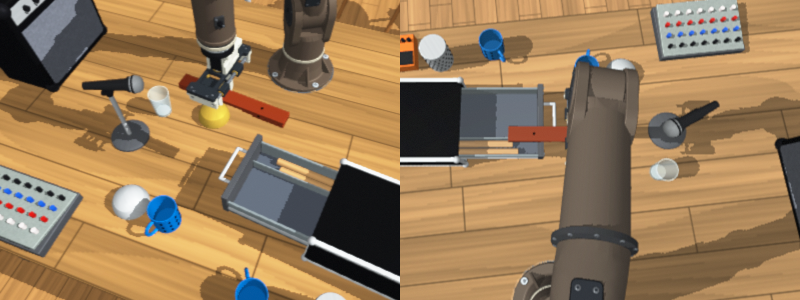

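Both views show the bar held level: its front end is at about (181,80) in the left half, clear of the rack, with the microphone at (130,83). The drawer is open and the objects have not moved.

```bash
python3 - <<'E'
from h import *
np.set_printoptions(precision=4,suppress=True)
S=cal("scene");T=cal("top")
g,e=tri(S,(136.98,123.8),T,(382.7,208.2)); print("grille",g,e)
foot=onz(T,592/1.5625,328/1.5625,.006)
d=g[:2]-foot[:2]; print("foot->g",np.linalg.norm(d),d/np.linalg.norm(d))
k=1.5625; tail=onz(T,670/k,289/k,.257); d2=g[:2]-tail[:2]; print(d2/np.linalg.norm(d2))
u=d/np.linalg.norm(d)+d2/np.linalg.norm(d2); u/=np.linalg.norm(u)
mf=g[:2]+.0235*u; end=mf+.045*u; print("mic_front",mf,"end target",end,u)
s=manip.get_state(); t=s["tool_pos"]; R=s["tcp_rot"]; b=np.array(R)[:,0]
fe=np.array(t)-.12*b-[0,0,.006]; print("front end",fe,"proj",proj(S,fe))
im=cv2.imread("pics/s4.png"); h=cv2.cvtColor(im,cv2.COLOR_BGR2HSV); m=((h[...,0]<9)|(h[...,0]>172))&(h[...,1]>120)&(h[...,2]>50)
m[:100]=0;m[180:]=0;m[:,:150]=0;m[:,215:]=0; ys,xs=np.nonzero(m); print("scene bar end",xs.min(),ys[xs<=xs.min()+3].mean())
print("move",end-fe[:2],.255-fe[2])
E
```

```text
grille [ 0.4729 -0.3769  0.2554] 0.0018641475998164034
foot->g 0.09178353426155274 [-0.3717  0.9284]
[-0.3443  0.9389]
mic_front [ 0.4645 -0.355 ] end target [ 0.4484 -0.3129] [-0.358   0.9337]
front end [ 0.4642 -0.2248  0.3108] proj (np.float64(183.20440348989126), np.float64(121.43331306235679))
scene bar end 179 123.70833333333333
move [-0.0158 -0.0882] -0.05575778839616791
```

Call:
{"method": "send_rows", "body": {
  "dp": [
    [-0.2,-0.3,-0.9],
    [-0.2,-0.5,-0.9],
    [-0.2,-0.8,-0.7],
    [-0.2,-0.8,-0.3],
    [0,-0.8,0],
    [0,-0.7,0],
    [0,-0.4,0],
    [0,0,0]
  ],
  "twist": [
    [0,0,0],
    [0,0,0],
    [0,0,0],
    [0,0,0],
    [0,0,0],
    [0,0,0],
    [0,0,0],
    [0,0,0]
  ],
  "grip": [1,1,1,1,1,1,1,1]
}}

```text
clock: 18.12
tool_pos: [0.4612, -0.1918, 0.2609]
tcp_rot: [[0.108, 0.994, 0.001], [0.994, -0.108, 0.002], [0.002, 0.001, -1.0]]
wrist_force: [0.3, 0.1, -1.3]
gripper_width: 0.0392
grip_force: 45.0
```

Call:
{"method": "send_rows", "body": {
  "dp": [
    [0,0,0],
    [0,0,0],
    [0,0,0]
  ],
  "twist": [
    [0,0,0],
    [0,0,0],
    [0,0,0]
  ],
  "grip": [1,1,1]
}}

```text
clock: 18.5
tool_pos: [0.4611, -0.1911, 0.261]
tcp_rot: [[0.106, 0.994, 0.001], [0.994, -0.106, 0.003], [0.003, 0.001, -1.0]]
wrist_force: [0.8, 1.6, -1.7]
gripper_width: 0.0396
grip_force: 45.0
```

```bash
python3 - <<'E'
from h import *
np.set_printoptions(precision=4,suppress=True)
s=manip.get_state(); b=np.array(s["tcp_rot"])[:,0]; fe=np.array(s["tool_pos"])-.12*b-[0,0,.006]
u=np.array([-.358,.9337]); d=fe[:2]-[.4645,-.355]
print(s["tool_pos"],"end",fe,"ahead",d@u,"side",d@[-u[1],u[0]],s["dq"],s["grip_force"])
a,S=snap("scene","s5.png"); print(proj(S,fe),proj(S,[.4645,-.355,.255]))
cv2.imwrite("pics/c5.png",cv2.resize(a[70:220,60:260],(800,600),interpolation=cv2.INTER_CUBIC)[:,:,::-1])
E
```

```text
[ 0.4611 -0.1911  0.261 ] end [ 0.4484 -0.3104  0.2546] ahead 0.04738098615755615 side -0.0008945852352465142 [ 0.0021  0.0019  0.0023 -0.0008  0.0004  0.0001 -0.0014] 44.99958336353302
(np.float64(161.57278749525636), np.float64(123.6982621959915)) (np.float64(144.93005794336972), np.float64(123.66017400091394))
```

View pics/c5.png

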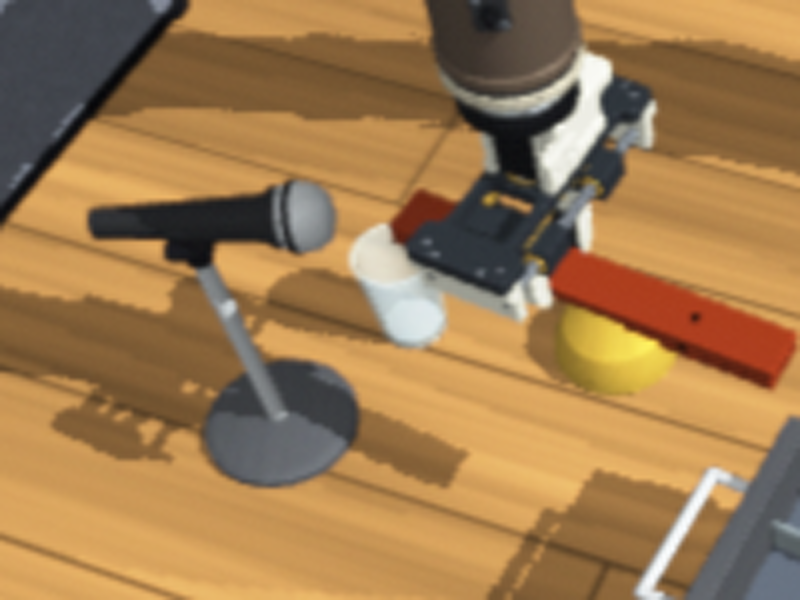

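The picture shows the bar's end at about (405,215), directly ahead of the grille front at (335,213), with a clear gap. The bar is level and clear of the drawer, and the objects are undisturbed.

```bash
python3 -c "from plant import manip; print(manip.finish_job())"
```

```text
the job is handed in; nothing more can be done
None
```

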